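# Set out the sample-preparation bench

### The arm

A 7-joint arm with a two-finger parallel gripper is mounted at the origin on a cart in front of the work surface, level with it; the furniture and walls round the work are solid. World frame = base frame: x ahead of the robot, y to its left, z up, the work surface at z = 0. Lengths are in mm, angles in rad, forces in N, time in s.
With the tool pointing down it reaches from about 400 to 900 mm from the base axis. Payload 5.6 kg.
Tool frame: the origin (TCP) lies midway between the tips of the shut fingers; the grasp point (between the pads) lies 19 mm behind it; x points along the fingers, y is the direction in which the jaws open and shut, and the axes are right-handed (so a half turn about x gives the same grasp; the last joint's range is limited). The gripper opens to 92 mm and grips with 3 to 60 N. Pads are 20 mm wide; open, the fingers measure 128 mm over their backs; the gripper's body (75 mm by 189 mm) begins 69 mm behind the grasp point.
Start: joints at [-1.347, 0.468, -0.012, 1.603, 0.006, 1.071, -0.056], TCP at [171.411, 626.999, 214.592] pointing down, gripper open.
Joint ranges: [-2.53, 2.53], [-0.31, 2.02], [-1.57, 1.55], [0.28, 2.44], [-1.29, 4.43], [0.15, 1.84], [-2.92, 2.92]. Speed limits (rad/s): [2.57, 2.57, 3.14, 3.14, 3.14, 3.14, 3.14].

### API

Orientations are given as a rotation vector (axis times angle).
In Python, from cell import robot, grip, kin, viewer gives the robot as it stands. Calls block until the motion is done:
- robot.movep(position, orientation): joint-space move of the TCP to a pose.
- robot.servo_line(position, feed=150, rotation=None): straight line of the TCP; rotation=None keeps the orientation; feed is the mean speed in mm/s.
- robot.goto_joints(angles): joint-space move.
- grip(opening, newtons=None): opening from 0.0 (shut) to 1.0 (fully open); newtons is the grip in N (None keeps the last); returns when the fingers have stopped.
- robot.hold(seconds).
- kin.ik(position, orientation): joint angles nearest the present ones, or None.
- robot.observe(): the state.
- viewer.read_camera(name): name is "side" or "top" or "wrist"; returns the picture (480x640x3 uint8, red, green, blue); there is no depth.
- viewer.camera_info(name): a dict with "camera_matrix" (3x3 intrinsics, pixels), "k1" (the pictures are not rectified: a ray, as slopes to the right and down, at radius r is drawn at 1 + k1 r^2 times it, then the intrinsics apply), "R" (3x3) and "t" (3): a world point X has camera coordinates R X + t. Camera axes: x right, y down, z forward; pixel columns grow to the right and rows downward; lengths in mm; the calibration is good to about 2 mm. A picture is of the moment at which its call begins: read the wrist's pose just before it. camera_info takes no time and is no camera call; for the wrist camera it gives the pose at the moment of the call.
A pose or a line that the arm cannot do raises robot.IKError and nothing moves.
- robot.job_done(): hands the job in, once; it reports no verdict.
Trained networks look in the newest picture that a camera, given by its name, has taken for a name from the list of things; names that differ only in an ending like _2 or _b are one class to them, and where a whole thing is asked for, a point or a joint stands for the part that bears it (a point fixed in the world has none). Each returns a list of dicts, best first, with "confidence" (0 to 1); they miss things now and then, are a little off and sometimes report something else, mostly with a low value. They report only what shows in the picture. A call takes as long as a camera call. They do not tell look-alikes from the thing itself.
- viewer.silhouettes(name, camera): "mask" (480x640 bool, what is visible of it).
- viewer.pinpoint(name, camera): "at" ([x, y, z] in mm, in the coordinates of the camera as it stood for that picture, good to about 4 mm: a listed point, or the origin of a listed thing).
The state is a dict: "t": time; "joints": joint angles; "joint_velocities": joint speeds; "joint_torque": joint torques, N m; "tcp_pos": TCP position; "tcp_rot": TCP orientation; "contact_force": force on the tool from outside, world axes, zero at the start; "wrist_torque": the same for the moment, N m; "grip_width": opening from 0.0 (shut) to 1.0 (fully open).
Only numpy, scipy, OpenCV 4.12 (cv2) and the standard library are available. Lean on these libraries where they do the work, as an engineer would, in place of code of your own. Each camera call takes 0.05 s, during which the arm holds its last target.

### The job

Set out the bench for the next sample run: put the glass beaker, the small bottle and the carton each down into the white holder made to its shape and size, and seat the finned cold block all the way down in the finned base, with its fins between those of the base. All four stand upright on the floor of their holders, let go and still, and the beaker and the bottle must not be tipped over on the way.

Things in the scene. Friction and masses are not known exactly. Their poses are not given: they have to be found in the camera images.
- beaker_mid (a point): Empty open glass beaker, round, 56 mm across, 65 mm tall, about 55 g, loose, standing upright on the worktop. The point is on its axis half-way up (32.5 mm above its underside); z along its axis. Can be gripped round the outside; it belongs in the wide round cup.
- small_bottle_mid (a point): Small amber bottle with white screw cap, about 40 g, loose, upright: body 28 mm across, shoulder from about 40 mm up to 53 mm, cap 16 mm across, 62 mm tall in all. The point is on its axis half-way up (31 mm above its underside); z along its axis. It belongs in the narrow round cup.
- carton_mid (a point): Small closed white carton with a purple band, 45 mm (its x) by 70 mm (its y), 35 mm tall, about 50 g, loose. The point is its centre, 17.5 mm above its underside; z up. Grip it across the 45 mm. It belongs in the corner tray, long side along long side, either way round.
- cold_block_mid (a point): Aluminium block with tube wells, 72 (x) x 62 (y) x 72 mm, 250 g, loose, on its fins. Above the underside: 4 fins 20 mm tall, 4 mm thick in x, 60 long in y, at x = -33, -11, 11, 33; body 20 to 36; grey lifting rib 36 to 72, 14 thick in x, 50 long in y: grip it across the 14 mm. Point: half-way up (36 mm up, where the rib starts), in the middle; z up. Goes in the finned base, either way round.
- wide_cup: Fixed shallow round cup of white plastic with a grey floor, 72 mm inside, 82 mm outside, 14 mm tall, floor 4 mm thick. Origin: centre of its underside on the worktop; z up.
- narrow_cup: Fixed shallow round cup of white plastic with a grey floor, 44 mm inside, 54 mm outside, 14 mm tall, floor 4 mm thick. Origin: centre of its underside on the worktop; z up.
- corner_tray: Fixed white rectangular plate with grey pad 73 mm (x) by 98 mm (y), 3 mm thick, with an upright white angle at each corner to 13 mm above the worktop; 61 mm (x) by 86 mm (y) between the angles. Sides are open between the angles (62 mm in each long side, for fingers). Origin: centre of its underside; x across, y along the long side, z up.
- finned_base: Fixed aluminium base 100 (x) x 92 mm (y), floor 5 mm thick; 3 fins 4 mm thick in x, 60 long in y, at x = -22, 0, 22, to 22 mm above the worktop; walls at both x ends 30 mm tall, 88 apart inside; lips at both y ends 12 tall, 80 apart inside. The block sits centred, its fins on the floor in the gaps (about 7 mm free either way in x, 10 in y). Origin: centre of underside; y along fins, z up.
Mind the look-alikes: they are no part of the job. There is more than one size of the part that bears carton_mid; the job needs the larger.

How it is judged (in metres and radians):
At the end, for the whole second after the job is handed in: Beaker in wide cup, bottle in narrow cup (within 12 mm of the axis), carton in corner tray, cold block in finned base (within 14 mm of the middle, 0.35 rad, either way round); all upright within 0.1 rad, undersides on the holder floors within 5 mm, released, slower than 0.02 m/s (horizontal distance between beaker_mid and wide_cup below 0.012 m and z of beaker_mid in the frame of wide_cup between 0.0305 and 0.0415 m and angle between each of beaker_mid, small_bottle_mid, carton_mid, cold_block_mid's own z axis and vertical below 0.1 rad and linear speed of each of beaker, small_bottle, carton, cold_block below 0.02 m/s and horizontal distance between small_bottle_mid and narrow_cup below 0.012 m and z of small_bottle_mid in the frame of narrow_cup between 0.029 and 0.04 m and horizontal distance between carton_mid and corner_tray below 0.014 m and z of carton_mid in the frame of corner_tray between 0.0145 and 0.0255 m and horizontal distance between cold_block_mid and finned_base below 0.014 m and z of cold_block_mid in the frame of finned_base between 0.035 and 0.046 m and angle between the y axis of carton_mid and the y axis of corner_tray, either way round below 0.35 rad and angle between the y axis of cold_block_mid and the y axis of finned_base, either way round below 0.35 rad); the robot touches nothing.
It fails at once if the beaker is tipped over (angle between beaker_mid's own z axis and vertical above 0.8 rad).
It fails at once if the small bottle is tipped over (angle between small_bottle_mid's own z axis and vertical above 0.8 rad).
It also fails if it takes over 106 s, if anything falls off the work surface, if the arm or the gripper's body presses on something with over 40 N, if the wrist force passes 120 N, or if a joint passes its speed limit or range.

## Working session

There is one attempt and no reset: what is moved stays moved. The work goes in short steps, each a Python script; the robot and the scene stay as the last script left them, time stands still between calls to the robot, and variables do not carry over. Pictures are saved under pics/ and viewed, and the job is handed in when it is done.

```bash
ls; mkdir -p pics; python3 - <<'E'
from cell import robot, grip, kin, viewer
import cv2,numpy as np
s=robot.observe();print(s)
for c in ["side","top","wrist"]:
    im=viewer.read_camera(c);cv2.imwrite(f"pics/{c}0.png",im[:,:,::-1])
    i=viewer.camera_info(c);print(c,i)
E
```

```text
pics
{'t': 0.0, 'joints': array([-1.34698487,  0.46837675, -0.01164325,  1.60362946,  0.00601259,
        1.07141715, -0.0563216 ]), 'joint_velocities': array([-4.28219465e-04, -8.36083233e-05,  1.15158216e-04,  1.59377314e-05,
        1.98044234e-03, -9.23962627e-04,  1.13481776e-03]), 'joint_torque': array([ 6.39605842e-04, -5.20567417e+01, -1.22202560e-02, -2.43759835e+01,
       -5.66473603e-02,  1.72958407e-02,  1.73096287e-04]), 'tcp_pos': array([171.26767797, 626.41190935, 213.63824554]), 'tcp_rot': array([ 0.20806768,  1.56074783, -0.21088915]), 'contact_force': array([0.09044112, 0.42304128, 0.16034369]), 'wrist_torque': array([ 2.06967775e-02, -3.63440161e-03,  3.76229722e-05]), 'grip_width': 0.9988935038784326}
side {'camera_matrix': array([[497.36065622,   0.        , 322.78761537],
       [  0.        , 497.36065622, 236.13224191],
       [  0.        ,   0.        ,   1.        ]]), 'k1': -0.006775487868433911, 'R': array([[-0.95132924, -0.3080981 ,  0.00694524],
       [-0.20599349,  0.61897072, -0.75791947],
       [ 0.22921465, -0.72246163, -0.65231115]]), 't': array
[... 215 characters left out ...]
   ]]), 'k1': -0.016721271405489818, 'R': array([[ 0.02899084, -0.99917354,  0.02849156],
       [-0.98785694, -0.03299174, -0.15182296],
       [ 0.15263748, -0.02374411, -0.98799697]]), 't': array([ -14.57392628,  499.86104672, 1016.94398589])}
wrist {'camera_matrix': array([[332.75875439,   0.        , 321.67235475],
       [  0.        , 332.75875439, 238.19982579],
       [  0.        ,   0.        ,   1.        ]]), 'k1': -0.017567645978787037, 'R': array([[ 2.63074720e-01,  9.64775454e-01, -1.25214467e-04],
       [ 9.35920151e-01, -2.55174955e-01,  2.42773998e-01],
       [ 2.34190443e-01, -6.39848923e-02, -9.70082868e-01]]), 't': array([-650.08342619,  -27.65140157,  388.86969357])}
```

View pics/side0.png

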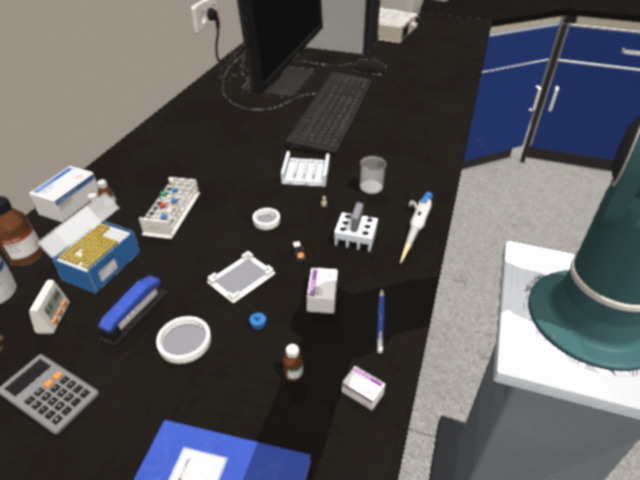

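View pics/top0.png

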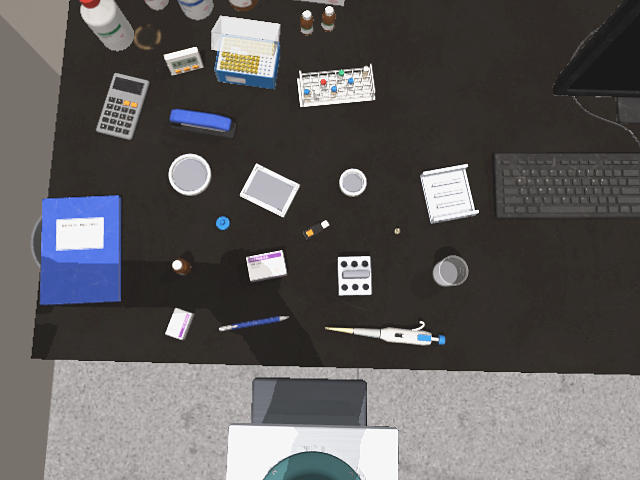

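View pics/wrist0.png

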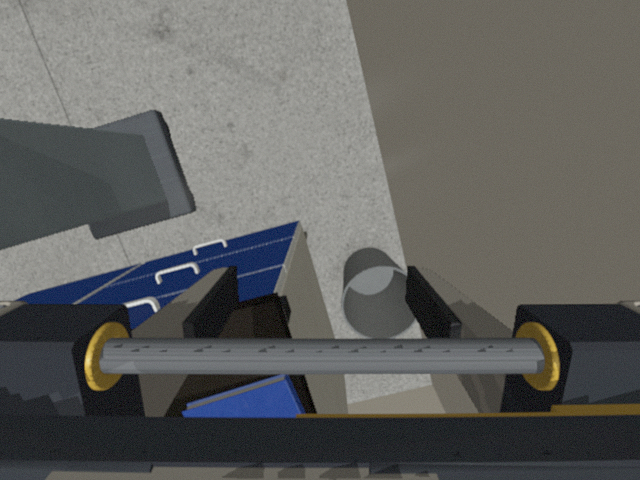

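```bash
cat > h.py <<'E'
from cell import robot, grip, kin, viewer
import cv2,numpy as np
from scipy.spatial.transform import Rotation as Ro
def undist(info,uv):
    K=np.array(info["camera_matrix"]);d=np.array([info["k1"],0,0,0,0.])
    return cv2.undistortPoints(np.array(uv,float).reshape(-1,1,2),K,d).reshape(-1,2)
def plane(info,uv,z):
    n=undist(info,uv);R,t=info["R"],info["t"]
    c=-R.T@t;D=np.c_[n,np.ones(len(n))]@R
    return c+D*((z-c[2])/D[:,2])[:,None]
def proj(info,X):
    p,_=cv2.projectPoints(np.array(X,float).reshape(-1,1,3),cv2.Rodrigues(info["R"])[0],info["t"],np.array(info["camera_matrix"]),np.array([info["k1"],0,0,0,0.]))
    return p.reshape(-1,2)
def rot(yaw):
    # tool x down; tool y at world angle yaw
    x=np.array([0,0,-1.]);y=np.array([np.cos(yaw),np.sin(yaw),0]);z=np.cross(x,y)
    return Ro.from_matrix(np.c_[x,y,z]).as_rotvec()
E
python3 - <<'E'
from h import *
for c in ["top","side"]:
    viewer.read_camera(c);i=viewer.camera_info(c)
    for n in ["beaker_mid","small_bottle_mid","carton_mid","cold_block_mid","wide_cup","narrow_cup","corner_tray","finned_base"]:
        for r in viewer.pinpoint(n,c):
            print(c,n,round(r["confidence"],2),(i["R"].T@(np.array(r["at"])-i["t"])).round(0),proj(i,i["R"].T@(np.array(r["at"])-i["t"])).round())
print(robot.observe()["t"])
E
```

```text
top beaker_mid 0.61 [ 447. -249.   33.] [[450. 271.]]
top small_bottle_mid 0.76 [444. 268.  28.] [[178. 265.]]
top small_bottle_mid 0.72 [ 446. -248.   34.] [[449. 272.]]
top carton_mid 0.98 [445.  98.  16.] [[268. 267.]]
top carton_mid 0.56 [331. 261.  13.] [[179. 325.]]
top cold_block_mid 0.92 [435. -66.  35.] [[354. 274.]]
top wide_cup 0.7 [633. 264.   0.] [[190. 172.]]
top narrow_cup 0.91 [622. -63.  -3.] [[352. 183.]]
top corner_tray 0.9 [600. 101.   1.] [[270. 191.]]
top finned_base 0.6 [ 605. -253.    2.] [[447. 194.]]
side beaker_mid 0.93 [ 446. -247.   31.] [[371. 176.]]
side small_bottle_mid 0.63 [442. 265.  32.] [[291. 362.]]
side carton_mid 0.87 [332. 259.  15.] [[364. 387.]]
side carton_mid 0.78 [449.  96.  18.] [[322. 288.]]
side cold_block_mid 0.68 [435. -70.  38.] [[356. 223.]]
side wide_cup 0.78 [624. 258.  -1.] [[186. 341.]]
side narrow_cup 0.72 [625. -67.   0.] [[265. 220.]]
side narrow_cup 0.63 [ 443. -246.   31.] [[373. 177.]]
side corner_tray 0.98 [600. 103.  -3.] [[241. 279.]]
side finned_base 0.88 [ 606. -254.   -1.] [[304. 174.]]
1.05
```

The top view shows the beaker at (450,271), bottle (180,267), the larger carton (267,265) and the small carton (180,324). It also shows the cold block (354,275), wide cup (190,174), tray (270,190), narrow cup (352,182) and finned base (448,194). The side view agrees. The wrist sees only the floor. Next I'll refine the positions and yaws.

```bash
python3 - <<'E'
from h import *
im=viewer.read_camera("top");i=viewer.camera_info("top")
def S(n):
    r=viewer.silhouettes(n,"top")
    for k in r[:2]:
        m=k["mask"].astype(np.uint8);c=max(cv2.findContours(m,0,2)[0],key=cv2.contourArea)
        print(n,round(k["confidence"],2),m.sum(),[round(x,1) for x in (*cv2.minAreaRect(c)[0],*cv2.minAreaRect(c)[1],cv2.minAreaRect(c)[2])],cv2.boxPoints(cv2.minAreaRect(c)).round(0).tolist())
        yield c.reshape(-1,2)
Z={"carton_mid":35,"corner_tray":3,"finned_base":10,"cold_block_mid":36,"wide_cup":14,"narrow_cup":14}
for n,z in Z.items():
    for c in S(n):
        p=plane(i,c,z)[:,:2].astype(np.float32)
        r=cv2.minAreaRect(p);b=cv2.boxPoints(r);e=b[1]-b[0],b[2]-b[1]
        print("   world rect",np.round(r[0],1),[(round(float(np.hypot(*v)),1),round(float(np.arctan2(v[1],v[0])),3)) for v in e])
big=cv2.resize(im[130:360,150:490],None,fx=2.35,fy=2.35,interpolation=cv2.INTER_CUBIC)
cv2.imwrite("pics/topz.png",big[:,:,::-1])
E
```

```text
carton_mid 0.72 934 [266.1, 265.5, 25.3, 38.0, 78.7] [[245.0, 257.0], [282.0, 249.0], [287.0, 274.0], [250.0, 282.0]]
   world rect [446.7 100.4] [(71.4, -1.338), (48.1, 0.232)]
carton_mid 0.72 542 [178.8, 323.2, 19.9, 27.8, 18.4] [[165.0, 333.0], [174.0, 307.0], [193.0, 313.0], [184.0, 340.0]]
   world rect [333.8 257.4] [(50.5, -0.263), (37.1, 1.307)]
corner_tray 0.83 1759 [269.6, 189.5, 49.8, 36.4, 25.7] [[239.0, 195.0], [255.0, 162.0], [300.0, 184.0], [284.0, 217.0]]
   world rect [602.1 102.8] [(73.7, -0.424), (99.7, 1.147)]
finned_base 0.96 2392 [448.9, 193.0, 53.1, 49.7, 77.7] [[419.0, 172.0], [468.0, 162.0], [479.0, 214.0], [430.0, 224.0]]
   world rect [ 605.7 -254.4] [(100.0, -1.354), (105.3, 0.217)]
finned_base 0.31 1319 [189.0, 174.5, 38.9, 40.3, 45.0] [[161.0, 175.0], [190.0, 147.0], [217.0, 174.0], [189.0, 203.0]]
   world rect [625.  262.3] [(80.0, -0.721), (79.1, 0.85)]
cold_block_mid 0.73 1232 [354.0, 275.0, 38.0, 32.0, 90.0] [[338.0, 256.0], [370.0, 256.0], [370.0, 294.0], [338.0, 294.0]]
   world rect [433.9 -65.9] [(60.8, -1.54), (72.0, 0.03)]
wide_cup 0.7 1304 [189.6, 174.9, 38.8, 41.0, 76.0] [[165.0, 161.0], [205.0, 151.0], [214.0, 189.0], [174.0, 199.0]]
   world rect [623.2 260.2] [(80.0, -1.276), (79.2, 0.295)]
wide_cup 0.33 891 [265.8, 265.7, 25.3, 36.9, 77.0] [[245.0, 258.0], [281.0, 249.0], [287.0, 274.0], [251.0, 282.0]]
   world rect [448.3 102.5] [(70.6, -1.311), (49.2, 0.26)]
narrow_cup 0.73 560 [352.0, 182.5, 25.0, 26.0, 90.0] [[339.0, 170.0], [365.0, 170.0], [365.0, 195.0], [339.0, 195.0]]
   world rect [619.2 -60.4] [(51.7, -1.547), (51.1, 0.024)]
```

View pics/topz.png

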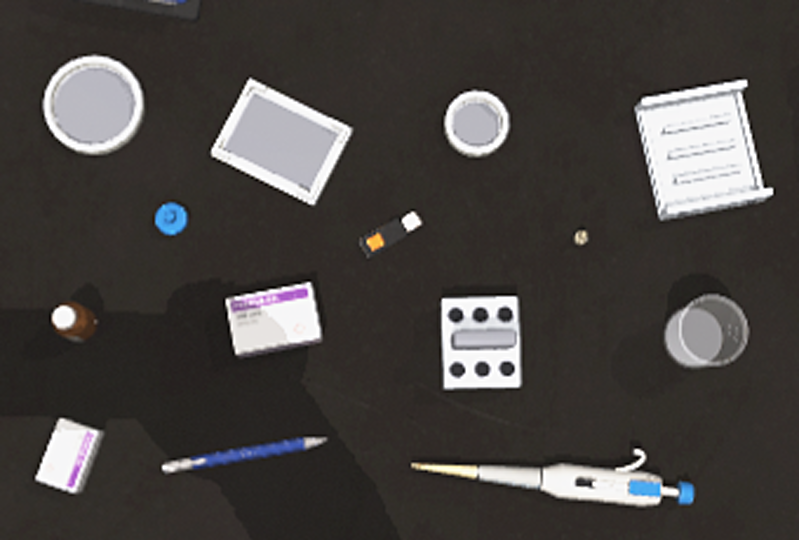

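```bash
python3 - <<'E'
from h import *
# white-ring fits for cups in both cameras
for cam in ["top","side"]:
    im=viewer.read_camera(cam);i=viewer.camera_info(cam)
    g=cv2.inRange(im,(120,120,120),(255,255,255))
    for n,X,r in [("wide",[624,261,14],41),("narrow",[621,-63,14],27)]:
        u=proj(i,[X])[0];m=np.zeros_like(g);cv2.circle(m,tuple(int(v) for v in u),40,255,-1)
        c=cv2.findContours(g&m,0,cv2.CHAIN_APPROX_NONE)[0];c=max(c,key=cv2.contourArea).reshape(-1,2)
        # fit cylinder silhouette outer = union of top rim circle and base circle hull
        from scipy.optimize import minimize
        c=cv2.convexHull(c).reshape(-1,2)
        mm=np.zeros((480*4,640*4),np.uint8)
        # dense contour
        obs=np.zeros_like(mm);cv2.fillPoly(obs,[((c+.5)*4).astype(int)],1)
        a=np.linspace(0,6.283,60)
        def f(p):
            P=np.vstack([np.c_[p[0]+r*np.cos(a),p[1]+r*np.sin(a),a*0+z] for z in(0,14)])
            h=cv2.convexHull(((proj(i,P)+.5)*4).astype(np.float32)).astype(int)
            mod=np.zeros_like(mm);cv2.fillPoly(mod,[h],1)
            return float((mod!=obs).sum())
        o=minimize(f,X[:2],method="Nelder-Mead",options=dict(initial_simplex=[[X[0],X[1]],[X[0]+8,X[1]],[X[0],X[1]+8]]))
        print(cam,n,o.x.round(1),o.fun,obs.sum())
X=[[446,-248,21],[443,267,15],[447,99,5],[434.5,-67,41],[624,260,29],[621,-63,19],[601,102,8],[605.5,-254,46]]
for q in X:
    for y in (0.,0.2,-.42,1.57,):
        for z in (q[2],q[2]+110):
            for s in (0,np.pi):
                j=kin.ik([q[0],q[1],z],rot(y+s));print(q[:2],z,y,s>0,None if j is None else np.round(j,2)[[0,4,6]])
E
```

```text
top wide [626.4 262.1] 540.0 22257
top narrow [621.7 -61.9] 309.0 9581
side wide [626.1 259.4] 626.0 32449
side narrow [621.6 -64.8] 268.0 7999
[446, -248] 21 0.0 False [ 0.12 -0.4   0.8 ]
[446, -248] 21 0.0 True [-0.47 -1.26 -1.62]
[446, -248] 131 0.0 False [-0.13 -0.36  0.78]
[446, -248] 131 0.0 True [-0.51 -0.87 -1.87]
[446, -248] 21 0.2 False [ 0.14 -0.37  0.98]
[446, -248] 21 0.2 True [-0.47 -1.26 -1.42]
[446, -248] 131 0.2 False [-0.13 -0.36  0.98]
[446, -248] 131 0.2 True [-0.51 -0.87 -1.67]
[446, -248] 21 -0.42 False [ 0.07 -0.45  0.43]
[446, -248] 21 -0.42 True [-0.47 -1.26 -2.04]
[446, -248] 131 -0.42 False [-0.12 -0.35  0.36]
[446, -248] 131 -0.42 True [-0.51 -0.87 -2.29]
[446, -248] 21 1.57 False [ 0.05 -0.48  2.45]
[446, -248] 21 1.57 True [-0.04 -0.59 -0.6 ]
[446, -248] 131 1.57 False [-0.35 -0.58  2.57]
[446, -248] 131 1.57 True [-0.11 -0.34 -0.81]
[443, 267] 15 0.0 False [-0.88 -0.34 -0.3 ]
[443, 267] 15 0.0 True [-0.41  0.25  2.32]
[443, 267] 125 0.0 False [-0.95 -0.21 -0.41]
[443, 267] 125 0.0 True [-0.43  0.11  2.43]
[443, 267] 15 0.2 False [-0.85 -0.31 -0.13]
[443
[... 4126 characters left out ...]
 0.0 True [-0.43 -1.21 -1.93]
[605.5, -254] 156 0.0 False [-0.28 -0.63  0.85]
[605.5, -254] 156 0.0 True [-0.44 -0.97 -2.04]
[605.5, -254] 46 0.2 False [-0.25 -0.81  1.17]
[605.5, -254] 46 0.2 True [-0.43 -1.21 -1.73]
[605.5, -254] 156 0.2 False [-0.27 -0.62  1.05]
[605.5, -254] 156 0.2 True [-0.44 -0.97 -1.84]
[605.5, -254] 46 -0.42 False [-0.31 -0.92  0.63]
[605.5, -254] 46 -0.42 True [-0.43 -1.21 -2.35]
[605.5, -254] 156 -0.42 False [-0.29 -0.66  0.45]
[605.5, -254] 156 -0.42 True [-0.44 -0.97 -2.46]
[605.5, -254] 46 1.57 False [ 0.04 -0.38  2.22]
[605.5, -254] 46 1.57 True [-0.33 -0.96 -0.49]
[605.5, -254] 156 1.57 False [-0.15 -0.47  2.3 ]
[605.5, -254] 156 1.57 True [-0.33 -0.71 -0.66]
```

```bash
python3 - <<'E'
from h import *
robot.movep([443,267,190],rot(1.57)); robot.hold(.3)
i=viewer.camera_info("wrist");im=viewer.read_camera("wrist")
cv2.imwrite("pics/w1.png",im[:,:,::-1])
s=robot.observe();print(s["t"],s["tcp_pos"],s["tcp_rot"],s["contact_force"])
for n in ["small_bottle_mid","carton_mid"]:
  for r in viewer.pinpoint(n,"wrist"): print(n,r["confidence"],(i["R"].T@(np.array(r["at"])-i["t"])).round(1))
print(proj(i,[[443,267,31],[443,267,62]]))
E
```

```text
3.5083 [442.86003713 267.36564611 189.94189402] [ 4.11157621e-05  1.57083663e+00 -7.90273609e-05] [-0.31758399 -1.14193156  0.07893546]
small_bottle_mid 0.61 [443.4 264.1  31.6]
carton_mid 0.79 [448.6 103.3  19.2]
carton_mid 0.61 [335.6 255.9  14.1]
carton_mid 0.21 [444.5 261.7  31. ]
[[320.4337921  224.50115682]
 [320.34786913 231.35202339]]
```

View pics/w1.png

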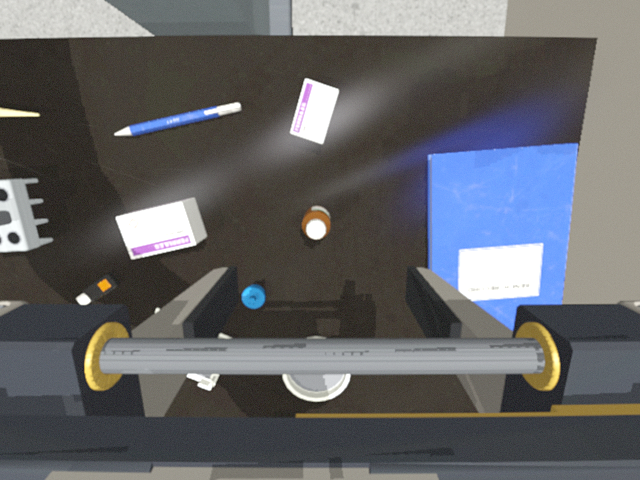

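The bottle cap is at (316,229), against a prediction of (320,231), so the bottle is at about (442.5, 264.5). The large carton is left of it and the small one above. I'll pick the bottle now.

```bash
cat >> h.py <<'E'
def st(m=""):
    s=robot.observe();print(m,"t",round(s["t"],1),s["tcp_pos"].round(1),"F",s["contact_force"].round(1),"w",round(s["grip_width"]*92,1))
def pick(xy,h,yaw,N,op=1.0,up=110,feed=120):
    grip(op)
    robot.movep([*xy,h+up],rot(yaw)); robot.servo_line([*xy,h],feed); robot.hold(.2);st("down")
    grip(0,N); st("gripped"); robot.servo_line([*xy,h+up],feed); robot.hold(.2);st("up")
def place(xy,h,yaw,op,up=110,feed=100):
    robot.movep([*xy,h+up],rot(yaw)); robot.hold(.2)
    robot.servo_line([*xy,h+20],feed); robot.servo_line([*xy,h+1],30); robot.hold(.3);st("placed")
    grip(op); robot.hold(.2);st("rel"); robot.servo_line([*xy,h+up],feed)
def snap(cam,f):
    i=viewer.camera_info(cam);im=viewer.read_camera(cam);cv2.imwrite(f"pics/{f}.png",im[:,:,::-1]);return i
E
python3 - <<'E'
from h import *
pick([442.5,264.5],15,1.57,12,op=.7)
snap("side","s1")
E
```

```text
down t 5.8 [442.9 264.8  15.7] F [0.2 0.3 0.2] w 64.4
gripped t 6.5 [442.4 264.4  15. ] F [-0.2 -0.4  1. ] w 27.4
up t 7.7 [442.1 264.2 124.3] F [-0.4 -0.1 -0.6] w 27.3
```

View pics/s1.png

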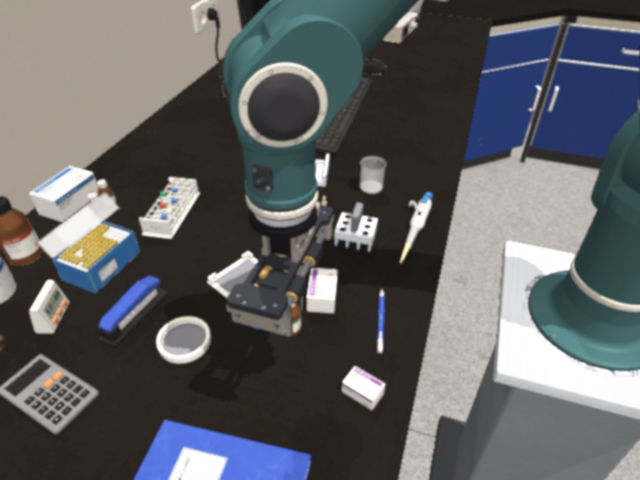

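The bottle is held: width is 27.3 mm, and amber shows at (296,318) between the fingers. I'll place it.

```bash
python3 - <<'E'
from h import *
place([621.5,-63.3],19,1.57,.6)
robot.movep([434.5,-67,210],rot(0.03)); robot.hold(.2)
i=snap("wrist","w2")
for n in ["cold_block_mid"]:
  for r in viewer.pinpoint(n,"wrist"): print(n,r["confidence"],(i["R"].T@(np.array(r["at"])-i["t"])).round(1))
  for k in viewer.silhouettes(n,"wrist")[:1]:
    m=k["mask"].astype(np.uint8);c=max(cv2.findContours(m,0,2)[0],key=cv2.contourArea)
    print(cv2.boxPoints(cv2.minAreaRect(c)))
print(proj(i,[[434.5,-67,72],[434.5,-42,72],[434.5,-92,72]]).round())
snap("top","t2")
E
```

```text
placed t 11.5 [621.6 -63.3  20.2] F [-0.8 -0.3 -0.2] w 27.2
rel t 12.3 [621.5 -63.3  20. ] F [ 0.2 -0.5 -0.4] w 55.2
cold_block_mid 0.59 [436.4 -65.1  34.5]
[[285.91498 191.07045]
 [355.91144 189.8636 ]
 [357.00714 253.41368]
 [287.01068 254.62053]]
[[321. 229.]
 [322. 203.]
 [321. 255.]]
```

View pics/w2.png

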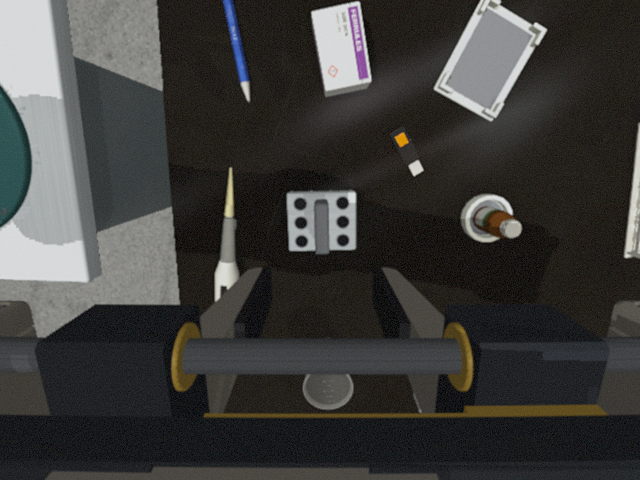

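View pics/t2.png

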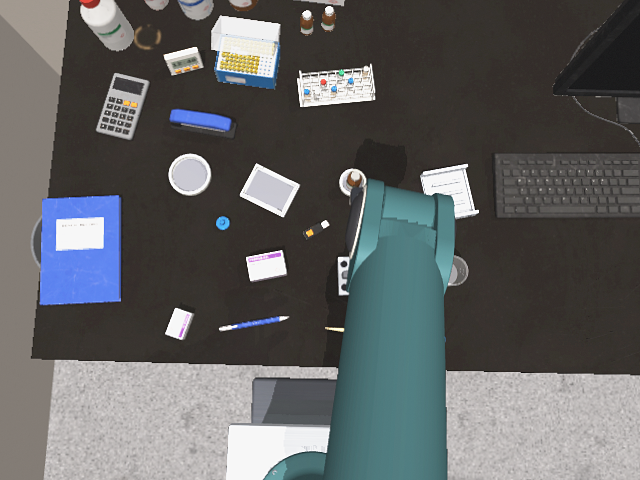

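The wrist view shows the bottle upright in the narrow cup at (490,218). The block's rib is centred at (322,228), as predicted, so I'll pick it and carry it over the base for a check.

```bash
python3 - <<'E'
from h import *
pick([435,-66.5],41,0.025,45,op=.5,up=90)
robot.movep([605.5,-254,140],rot(0.212)); robot.hold(.3);st()
snap("side","s3")
i=snap("wrist","w3")
E
```

```text
down t 17.1 [435.5 -66.4  41.6] F [-0.6 -0.6  0.5] w 45.8
gripped t 17.7 [434.8 -66.5  41. ] F [-0.6 -0.2  1.2] w 13.3
up t 18.8 [434.5 -66.6 130.4] F [ 0.4 -0.1 -2.7] w 13.6
 t 20.1 [ 605.6 -252.9  140.4] F [-0.2  0.1 -2.3] w 14.0
```

View pics/s3.png

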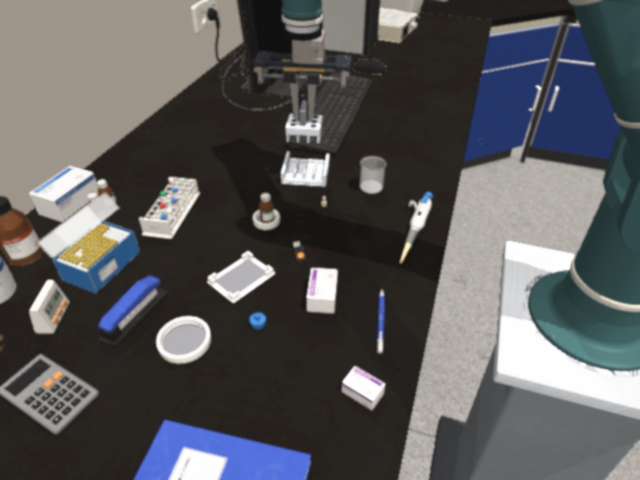

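View pics/w3.png

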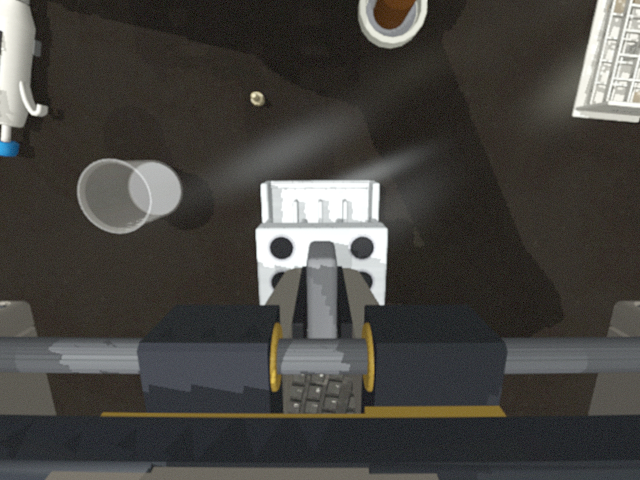

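The block hangs upright. The base's fins at columns 297/320/346 are centred under it and parallel to it. Before lowering, I'll check the lip position numerically.

```bash
python3 - <<'E'
from h import *
i=viewer.camera_info("wrist");st()
c=np.array([605.5,-254]);a=.217;ux=np.array([np.cos(a),np.sin(a)]);uy=np.array([-np.sin(a),np.cos(a)])
for lx,ly,z,n in [(-50,46,30,"wall top end, seen (264,182)"),(50,46,30,"(379,182)"),(0,30,22,"mid fin end seen (320,201)"),(-22,30,22,"(297,201)"),(22,30,22,"(346,201)")]:
    print(n,proj(i,[[*(c+lx*ux+ly*uy),z]])[0].round(1))
E
python3 -c "
import cv2;im=cv2.imread('pics/w3.png')[165:265,240:400];cv2.imwrite('pics/w3z.png',cv2.resize(im,None,fx=5,fy=5,interpolation=2))"
```

```text
t 20.2 [ 605.6 -253.3  140.3] F [ 0.2  0.2 -3.3] w 13.9
wall top end, seen (264,182) [261.  183.8]
(379,182) [380.7 183.4]
mid fin end seen (320,201) [320.9 201.4]
(297,201) [295.6 201.5]
(346,201) [346.3 201.3]
```

View pics/w3z.png

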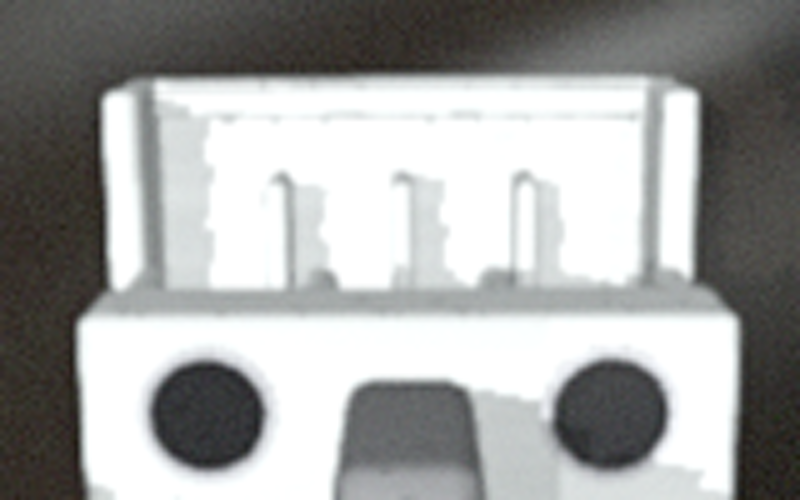

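The lip and fins agree with the model to within about 1 px, so I'll lower the block.

```bash
python3 - <<'E'
from h import *
c=[605.5,-254]
robot.servo_line([*c,72],80);robot.hold(.2);st()
robot.servo_line([*c,47],20);robot.hold(.2);st("low")
robot.servo_line([*c,46],20);robot.hold(.2);st("low2")
E
```

```text
t 21.4 [ 605.9 -254.1   72.6] F [-0.3  0.3 -2.3] w 13.9
low t 23.0 [ 605.6 -254.    47.1] F [-0.4 -0.2 -2.4] w 13.6
low2 t 23.5 [ 605.6 -254.    46. ] F [ 0.5  0.5 -2.1] w 13.8
```

```bash
python3 - <<'E'
from h import *
c=[605.5,-254]
robot.servo_line([*c,45.2],20);robot.hold(.1);st("low3")
grip(.5);robot.hold(.2);st("rel")
robot.servo_line([*c,150],150)
i=snap("wrist","w4a")
for r in viewer.pinpoint("cold_block_mid","wrist"): print(r["confidence"],(i["R"].T@(np.array(r["at"])-i["t"])).round(1))
grip(1.0)
robot.movep([446,-248,170],rot(0.)); robot.hold(.2)
i=snap("wrist","w4")
for r in viewer.pinpoint("beaker_mid","wrist"): print(r["confidence"],(i["R"].T@(np.array(r["at"])-i["t"])).round(1))
a=np.linspace(0,6.283,25)
print(proj(i,[[446,-248,65],[418,-248,65],[474,-248,65],[446,-276,65],[446,-220,65]]).round())
E
```

```text
low3 t 23.8 [ 605.6 -254.1   46. ] F [-2.3  0.3  5.1] w 13.7
rel t 24.7 [ 605.5 -254.    45.2] F [ 0.5 -0.1  0.7] w 46.2
0.96 [ 445.1 -251.    30.1]
[[320. 238.]
 [287. 238.]
 [353. 238.]
 [320. 269.]
 [320. 205.]]
```

View pics/w4a.png

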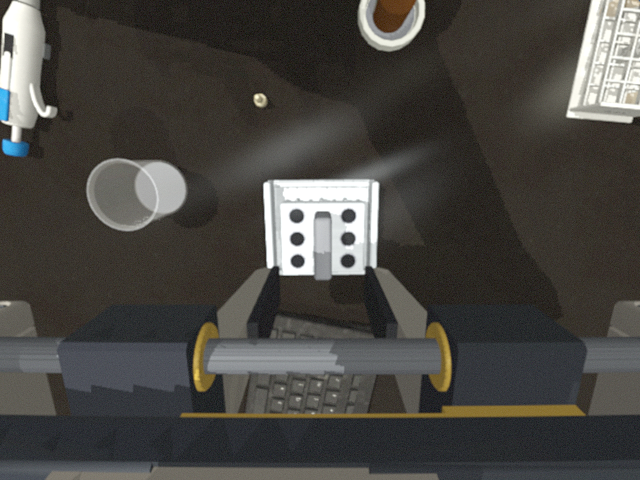

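View pics/w4.png

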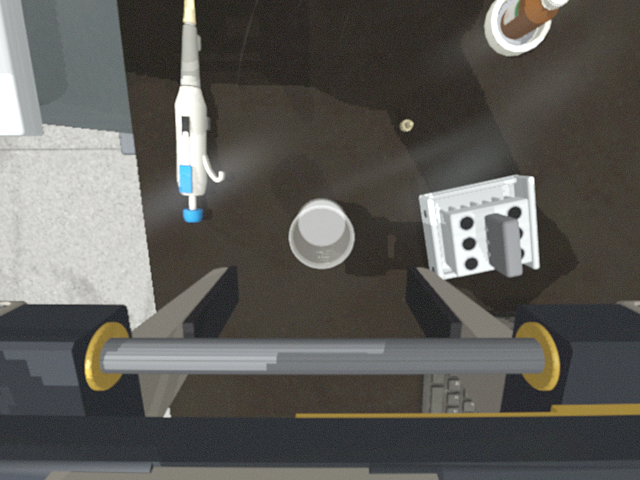

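The contact force rose at TCP z = 45.2–46, so the block is on the floor, and the view shows it centred between the walls at (323,238). The beaker rim at (321,236) agrees with the estimate, so I'll pick the beaker.

```bash
python3 - <<'E'
from h import *
pick([446.5,-248],25,0.0,12,op=.9,up=110)
snap("side","s5")
place([626.2,260.7],29,0.0,.85)
snap("side","s5b")
robot.movep([447,100,160],rot(.21)); robot.hold(.2)
i=snap("wrist","w5")
for n in ["carton_mid","beaker_mid"]:
  for r in viewer.pinpoint(n,"wrist"): print(n,r["confidence"],(i["R"].T@(np.array(r["at"])-i["t"])).round(1))
c=np.array([447,100]);a=.21;ux=np.array([np.cos(a),np.sin(a)]);uy=np.array([-np.sin(a),np.cos(a)])
print(proj(i,[[*(c+x*ux+y*uy),35] for x,y in [(-22.5,-35),(-22.5,35),(22.5,35),(22.5,-35)]]).round())
E
```

```text
down t 29.3 [ 447.  -248.1   25.6] F [-0.3  0.2  0.3] w 82.7
gripped t 29.8 [ 446.6 -248.    25. ] F [-0.7 -0.1  0.4] w 54.4
up t 31.1 [ 446.1 -247.9  134.4] F [-0.1 -0.4 -1. ] w 54.3
placed t 35.4 [626.3 260.7  30.1] F [-0.1 -0.1 -1.6] w 54.3
rel t 36.1 [626.2 260.7  30. ] F [-0.  -0.2  0.1] w 78.1
carton_mid 0.71 [333.6 256.9  12.8]
carton_mid 0.6 [448.7 100.4  18.5]
beaker_mid 0.63 [626.8 257.6  34.9]
[[296. 269.]
 [295. 194.]
 [346. 194.]
 [344. 269.]]
```

View pics/s5b.png

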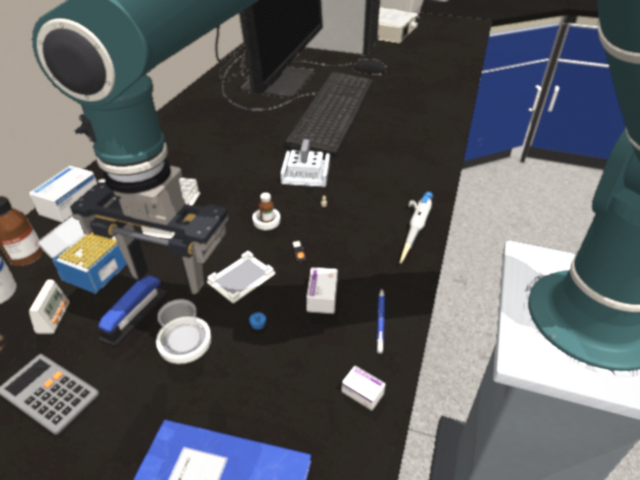

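View pics/w5.png

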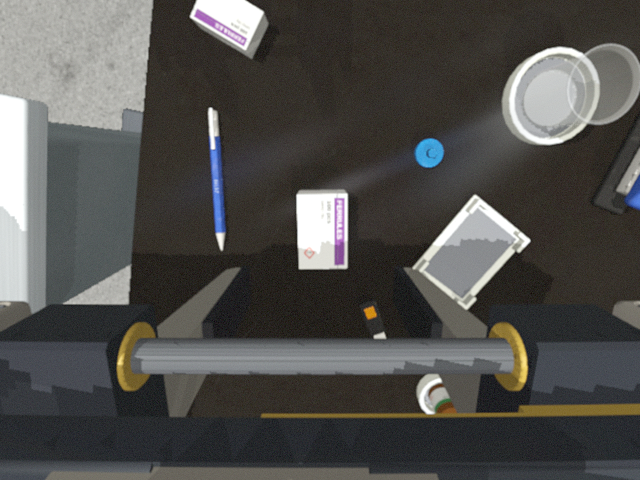

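The beaker stands in the wide cup, with its base at (183,340) in the side view and pinpoint z = 35. The carton's top face, at columns 297–348 and rows 191–268, matches the prediction. I'll pick the carton and check it over the tray.

```bash
python3 - <<'E'
from h import *
pick([447.5,100],5,.205,15,op=.85,up=110)
robot.movep([601,102.5,125],rot(-.424)); robot.hold(.3);st()
i=snap("wrist","w6")
c=np.array([601,102.5]);a=-.424;ux=np.array([np.cos(a),np.sin(a)]);uy=np.array([-np.sin(a),np.cos(a)])
P=[[*(c+x*ux+y*uy),3] for x,y in [(-36.5,-49),(-36.5,49),(36.5,49),(36.5,-49)]]
print(proj(i,P).round())
im=cv2.imread("pics/w6.png");cv2.polylines(im,[proj(i,P).round().astype(int)],True,(0,0,255),1);cv2.imwrite("pics/w6m.png",im)
E
```

```text
down t 40.5 [447.9 100.3   5.6] F [-0.1 -0.2 -0.5] w 78.3
gripped t 41.1 [447.5 100.    5. ] F [-0.1 -0.2 -0. ] w 45.2
up t 42.4 [447.2  99.7 114.5] F [ 0.8  0.9 -0.4] w 45.0
 t 43.3 [600.3 102.8 125.3] F [-0.6 -0.3 -0.6] w 45.0
[[284. 284.]
 [281. 178.]
 [365. 178.]
 [362. 284.]]
```

View pics/w6m.png

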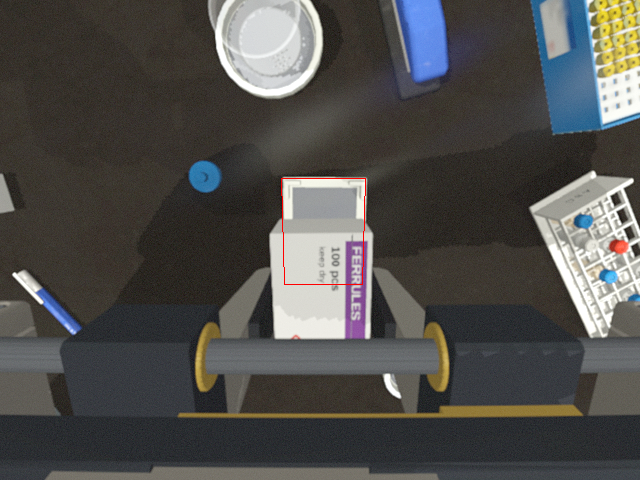

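The tray outline at (282–366, 178) overlays the model, and the carton is parallel to it. Lowering the carton now.

```bash
python3 - <<'E'
from h import *
c=[601,102.5]
robot.servo_line([*c,28],100);robot.servo_line([*c,8.5],25);robot.hold(.3);st("placed")
grip(.8);robot.hold(.2);st("rel");robot.servo_line([*c,200],150);
robot.movep([400,330,330],rot(0.2));robot.hold(.5);st()
for cam in ["top","side"]:
    i=snap(cam,cam+"7")
    for n in ["beaker_mid","small_bottle_mid","carton_mid","cold_block_mid"]:
        for r in viewer.pinpoint(n,cam):
            print(cam,n,round(r["confidence"],2),(i["R"].T@(np.array(r["at"])-i["t"])).round(1))
E
```

```text
placed t 45.7 [601.1 102.5   8.6] F [ 0.7 -0.3  0.4] w 45.3
rel t 46.5 [601.  102.5   8.5] F [1.  0.3 0.6] w 73.4
 t 49.7 [400.1 329.9 329.9] F [-0.5  0.3  0.1] w 73.8
top small_bottle_mid 0.78 [622.2 -58.8  31.2]
top carton_mid 0.62 [328.  259.8  13.3]
top carton_mid 0.57 [597.9  99.2  18.8]
top cold_block_mid 0.72 [ 603.7 -253.9   39.7]
side beaker_mid 0.82 [624.3 261.6  37.8]
side small_bottle_mid 0.74 [623.6 -63.8  32.3]
side carton_mid 0.76 [599.3 103.6  18.4]
side carton_mid 0.62 [331.8 260.4  12.2]
side cold_block_mid 0.62 [ 606. -256.   42.]
```

View pics/top7.png

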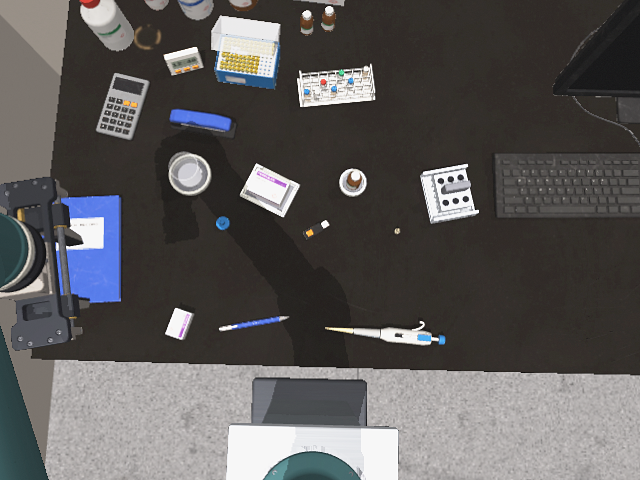

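View pics/side7.png

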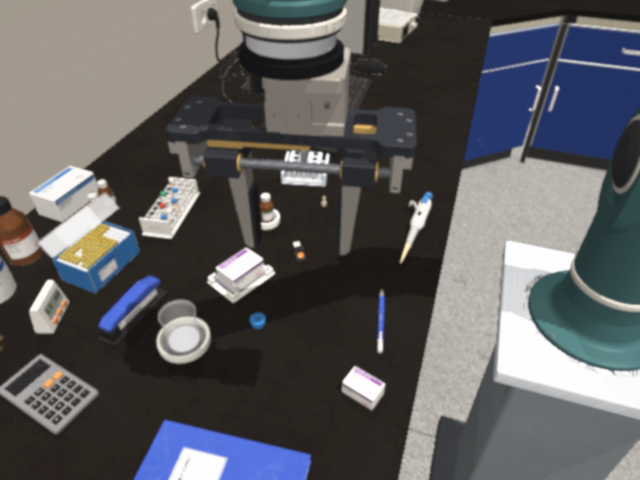

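Both views show all four items in their holders: beaker (190,172), carton (270,190), bottle (353,181) and block (450,192) in the top view. The arm is clear, so I'm handing in.

```bash
python3 -c "
from h import *
robot.job_done();st()"
```

```text
the job is handed in; nothing more can be done
the job is handed in; nothing more can be done
```

I put the bottle in the narrow cup, the cold block in the finned base, the beaker in the wide cup and the larger carton in the corner tray. I handed the job in at about 50 s of the 106 s. The hand-in reports no verdict.

**Last checks:** The final side view put each item within about 3 mm of its holder's centre and within about 2 mm of its expected height. All four were upright and released, and the arm was clear.

**Gaps and disagreements:**
- **Beaker:** the network missed it in the final top view. The side view, the wrist view and the picture itself all showed it in the cup.
- **Bottle and carton:** the top view read each about 4.5 mm off centre, still inside the limits. That is about the network's own error.

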